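# Set a vial in the viewer and snap the flip lens up

### The job

Stand the loose vial upright and fully down in the socket of the vial viewer and let go of it. Then press down the tab of the flip lens from above, feeling for its height, just until the lens passes its snap point and springs upright in front of the vial by itself. Press gently: the fingers must never push on the viewer with more than about 15 N, so do not drive the tab on against its stop; leave the dish, the timer and the marker pen where they are.

Things in the scene. Friction and masses are not known exactly. Their poses are not given: they have to be found in the camera images.
- viewer: The vial viewer, fixed to the worktop: white-painted board 170 (its x) by 135 mm (its y, -84.5 to +50.5), 12 mm thick, with a grey socket block at x = +40 mm, y = 0 and a steel post carrying the round flip lens at x = -45 mm, y = 0. Origin: on the worktop under the middle of the board's length; z up. The upright lens faces along x, towards the block.
- socket_floor (a point): Centre of the floor of the round socket in the grey block (56 x 56 mm, top 84 mm above the worktop); the floor is 69 mm above the worktop. The socket is 33 mm wide, 15 mm deep, with a small chamfer at its mouth. Axes as the viewer's.
- flip_lens (a joint): Angle (rad) of the flip lens: 0 = tipped out to the viewer's +y side, 0.65 = upright; both are hard stops. An over-centre spring holds it at either. Pressed down at the tab it resists with 4 to 8 N at first, then less and less, to nothing at the snap point, 0.52; beyond it the lens springs to 0.65 by itself.
- post_foot (a point): Foot of the post, on the board, under the lens hinge (a line along the viewer's x). The post's height is adjustable and locked differently each time: the hinge lies 60 to 102 mm above the worktop, and this is NOT reported (see it or feel for it). Lens in a black frame 49 mm across, 7 mm thick, centre 35 mm and top 60 mm from the hinge; keep the hand clear of where it swings up.
- tab_below (a point): Point 12 mm above the worktop under the tab, a bar 26 mm long (viewer's x), 10 mm thick, ending a 75 mm tail that points from the hinge to the viewer's -y: 0.42 rad above level with the lens out (bar top 96 to 138 mm above the worktop), 0.10 below at the snap point (38 mm lower), hard stop 10 mm below that. Pressing it down raises the lens. The bar stays within 4 mm of this vertical.
- vial_mid (a point): Centre of the loose capped vial, half-way up: white body 29 mm across, green screw cap 27 mm across, 61 mm tall in all, 30 g; the cap is the top 17 mm. z is its long axis, up. It stands on the worktop (its slightly uneven foot may let it lean by 0.07 rad).
- dish: Bystander: clear round dish with a lid, 92 mm across, 15 mm high; origin under its centre.
- clock: Bystander: small timer, 60 x 66 x 20 mm; origin under its centre.
- pen: Bystander: marker pen lying down, 15 x 133 x 17 mm, along its own y; origin under its centre.
There are look-alikes about, which are no part of the job. What is shaped like the viewer but purple is not meant. Leave any brown look-alike of the part that bears vial_mid alone.

How it is judged:
On the way, in this order (a step that is already met when the one before it is completed fails the run):
1. the vial stands fully down in the socket, the lens still out (horizontal distance between vial_mid and socket_floor below 0.006 m and z of vial_mid in the frame of socket_floor between 0.027 and 0.034 m and angle between vial_mid's own z axis and vertical below 0.2 rad and value of joint flip_lens below 0.3 rad), for 0.2 s.
2. the lens has snapped upright (value of joint flip_lens above 0.6 rad), for 0.2 s.
At the end, for the whole second after the job is handed in: The vial stands upright in the socket (within 6 mm of its axis, its centre 27 to 34 mm above the socket floor, within 0.2 rad of vertical), the lens rests upright (joint above 0.60 rad), nothing touched by the robot (horizontal distance between vial_mid and socket_floor below 0.006 m and z of vial_mid in the frame of socket_floor between 0.027 and 0.034 m and angle between vial_mid's own z axis and vertical below 0.2 rad and value of joint flip_lens above 0.6 rad and velocity of joint flip_lens below 0.05 rad/s).
It fails at once if the viewer (board, block, post, lens or tab) is pushed by the robot with more than 15 N (contact force between any of the fingers, the arm and viewer above 15 N).
It fails at once if the clear round dish is moved by more than 15 mm (distance of dish from where it was at the start of the episode above 0.015 m).
It fails at once if the small timer is moved by more than 15 mm (distance of clock from where it was at the start of the episode above 0.015 m).
It fails at once if the marker pen is moved by more than 15 mm (distance of pen from where it was at the start of the episode above 0.015 m).
It also fails if it takes over 56 s, if anything falls off the work surface, if the arm or the gripper's body presses on something with over 40 N, if the wrist force passes 120 N, or if a joint passes its speed limit or range.

### The arm

A 7-joint arm with a two-finger parallel gripper is mounted at the origin on a cart in front of the work surface, level with it; the furniture and walls round the work are solid. World frame = base frame: x ahead of the robot, y to its left, z up, the work surface at z = 0. Lengths are in m, angles in rad, forces in N, time in s.
With the tool pointing down it reaches from about 0.425 to 0.925 m from the base axis. Payload 6.8 kg.
Tool frame: the origin (TCP) lies on the front face of the gripper's body, between the roots of the fingers; the fingertips stand 73 mm ahead of it and the grasp point (between the pads) lies 54 mm ahead of it (env.nose_length is the distance from the TCP to the fingertips, in m); z points along the fingers, y is the direction in which the jaws open and shut (so a half turn about z gives the same grasp; the last joint's range is limited). The gripper opens to 85 mm and grips with 20 to 120 N. Pads are 22 mm wide; open, the fingers measure 114 mm over their backs; the gripper's body (76 mm by 85 mm) begins 54 mm behind the grasp point. The pads swing forward as they close: fully open they stand 13 mm farther back than shut.
Start: joints at [-1.323, 0.477, 0.022, 1.555, -0.011, 1.109, -0.083], TCP at [0.235, 0.633, 0.304] pointing down, gripper open.
Joint ranges: [-2.96, 2.96], [-0.34, 2.1], [-1.41, 1.46], [0.24, 2.44], [-1.37, 4.51], [0.17, 1.92], [-2.96, 2.96]. Speed limits (rad/s): [2.39, 2.39, 3.14, 3.14, 3.14, 3.14, 3.14].

### API

Orientations are given as a unit quaternion [w, x, y, z].
In Python, from cell import env, kin, camera, calibration, job gives the robot as it stands. The module is installed in compiled form; this text tells all that it offers. Calls block until the motion is done:
- env.reach(position, orientation): joint-space move of the TCP to a pose.
- env.movel(position, velocity=0.15, rot=None, stop_force=None): straight line of the TCP; rot=None keeps the orientation; velocity is the mean speed in m/s. With stop_force (N) it stops when the force on the tool has changed by that much, and returns True; else False.
- env.goto_joints(angles): joint-space move.
- env.grip(opening, f_grip=None): finger opening in m; f_grip is the grip in N (None keeps the last); returns when the fingers have stopped.
- env.dwell(seconds).
- kin.inverse_kinematics(position, orientation): joint angles nearest the present ones, or None.
- env.get_state(): the state.
- camera(name): name is "scene" or "top"; returns (picture, depth): 384x512x3 uint8, blue, green, red; 384x512 float32, m along the optical axis (not along the pixel's ray), 0 where there is no reading.
- calibration(name): a dict with "fx", "fy", "cx", "cy" (pixels), "rvec" (rotation vector, rad) and "tvec" (3), from world to camera coordinates, as OpenCV has them. Camera axes: x right, y down, z forward; pixel columns grow to the right and rows downward; lengths in m; the calibration is good to about 2 mm. A picture is of the moment at which its call begins. calibration takes no time and is no camera call.
A pose or a line that the arm cannot do raises env.PlanningError and nothing moves.
- job.job_done(): hands the job in, once; it reports no verdict.
The state is a dict: "time": time; "qpos": joint angles; "joint_velocities": joint speeds; "joint_torque": joint torques, N m; "tcp_pos": TCP position; "orientation": TCP orientation; "force": force on the tool from outside, world axes, zero at the start; "torque": the same for the moment, N m; "opening": finger opening in m.
Only numpy, scipy, OpenCV 4.12 (cv2) and the standard library are available. Lean on these libraries where they do the work, as an engineer would, in place of code of your own. Each camera call takes 0.05 s, during which the arm holds its last target.

## Working session

There is one attempt and no reset: what is moved stays moved. The work goes in short steps, each a Python script; the robot and the scene stay as the last script left them, time stands still between calls to the robot, and variables do not carry over. Pictures are saved under pics/ and viewed, and the job is handed in when it is done.

```bash
mkdir -p pics; python3 - <<'E'
from cell import env,camera,calibration
import cv2,numpy as np
for n in("scene","top"):
    p,d=camera(n);cv2.imwrite(f"pics/{n}0.png",p);np.savez(f"pics/{n}0.npz",p=p,d=d)
    c=calibration(n);print(n,c, (d>0).mean())
    R=cv2.Rodrigues(np.array(c["rvec"],float))[0];print("cam pos",-R.T@np.array(c["tvec"]).ravel())
print(env.get_state()["time"])
E
```

```text
scene {'fx': 444.7714854712783, 'fy': 444.7714854712783, 'cx': 255.88080769601123, 'cy': 192.57361184963963, 'rvec': array([ 1.23733231, -2.10010796,  1.08848495]), 'tvec': array([0.09109759, 0.38970009, 0.98911594])} 0.9961802164713541
cam pos [-0.46675405  0.36215863  0.88853647]
top {'fx': 390.39151470537035, 'fy': 390.39151470537035, 'cx': 259.15269372394863, 'cy': 194.99888291120308, 'rvec': array([ 2.14497727, -2.19658348,  0.09725772]), 'tvec': array([-0.19667399,  0.5634026 ,  1.21572475])} 0.9959004720052084
cam pos [ 0.44172173 -0.21439989  1.26214279]
0.1
```

View pics/scene0.png

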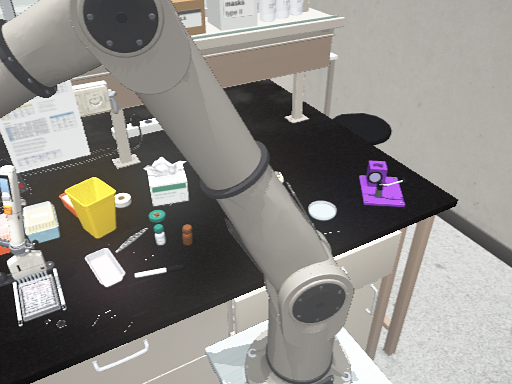

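View pics/top0.png

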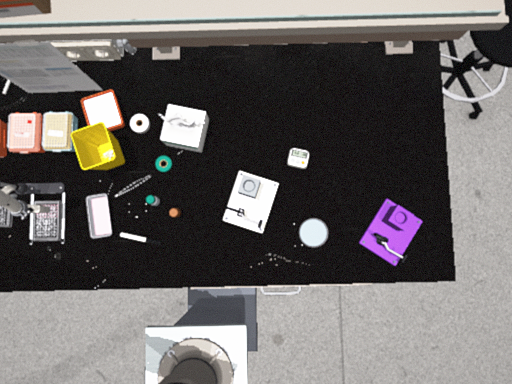

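```bash
cat > h.py <<'E'
import cv2,numpy as np
from cell import env,kin,camera,calibration,job
def cal(n):
    c=calibration(n);R=cv2.Rodrigues(np.array(c["rvec"],float))[0];t=np.array(c["tvec"],float).ravel()
    return c,R,t
def proj(n,P):
    c,R,t=cal(n);q=R@np.array(P,float)+t
    return np.array([c["fx"]*q[0]/q[2]+c["cx"],c["fy"]*q[1]/q[2]+c["cy"]]),q[2]
def ray(n,uv):
    c,R,t=cal(n);d=R.T@np.array([(uv[0]-c["cx"])/c["fx"],(uv[1]-c["cy"])/c["fy"],1.]);return -R.T@t,d
def onz(n,uv,z):
    o,d=ray(n,uv);return o+d*(z-o[2])/d[2]
def cloud(n,D):
    c,R,t=cal(n);v,u=np.mgrid[:D.shape[0],:D.shape[1]]
    P=np.stack([(u-c["cx"])/c["fx"]*D,(v-c["cy"])/c["fy"]*D,D],-1);return (P-t)@R
def crop(p,x0,y0,x1,y1,s,f):
    cv2.imwrite(f,cv2.resize(p[y0:y1,x0:x1],None,fx=s,fy=s,interpolation=cv2.INTER_CUBIC))
def tri(n1,a,n2,b):
    o1,d1=ray(n1,a);o2,d2=ray(n2,b);A=np.stack([d1,-d2],1);s=np.linalg.lstsq(A,o2-o1,rcond=None)[0]
    p,q=o1+s[0]*d1,o2+s[1]*d2;return (p+q)/2,np.linalg.norm(p-q)
E
python3 - <<'E'
from h import *
z=np.load("pics/top0.npz");p=z["p"];C=cloud("top",z["d"])
for P in([0,0,0],[.235,.633,.3]):print(proj("top",P),proj("scene",P))
for uv in[(250,185),(152,200),(174,212),(240,211),(300,157),(314,232),(133,237),(262,222)]:print(uv,C[uv[1],uv[0]].round(3))
a=cv2.resize(p[165:240,215:285],None,fx=8,fy=8,interpolation=cv2.INTER_CUBIC)
cv2.imwrite("pics/c1.png",a)
crop(p,110,180,200,255,8,"pics/c2.png")
s=np.load("pics/scene0.npz")["p"];crop(s,120,200,220,290,8,"pics/c3.png")
E
```

```text
(array([195.99706899, 375.91778962]), np.float64(1.2157247534692255)) (array([296.84426596, 367.80836684]), np.float64(0.9891159385383644))
(array([-87.83428094, 326.23300593]), np.float64(0.9414097814891933)) (array([-93.63306372, 315.62152853]), np.float64(0.7337998334567502))
(250, 185) [ 0.442 -0.214  1.262]
(152, 200) [0.548 0.122 0.059]
(174, 212) [0.509 0.053 0.063]
(240, 211) [ 0.505 -0.152  0.106]
(300, 157) [ 0.679 -0.345  0.019]
(314, 232) [ 0.437 -0.382  0.012]
(133, 237) [0.435 0.195 0.012]
(262, 222) [ 0.471 -0.217  0.1  ]
```

View pics/c1.png

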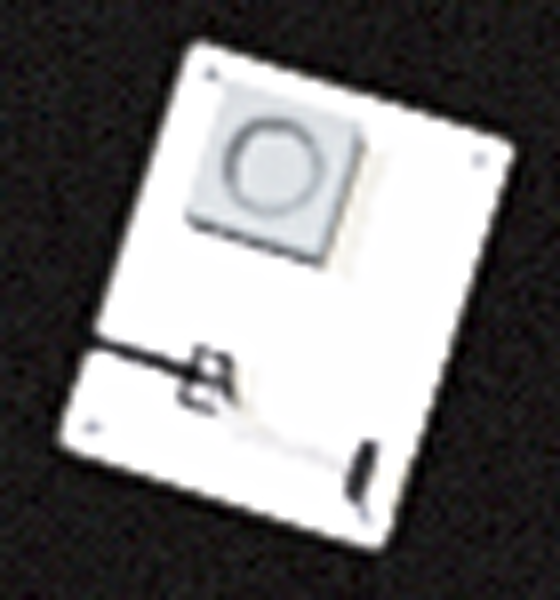

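View pics/c2.png

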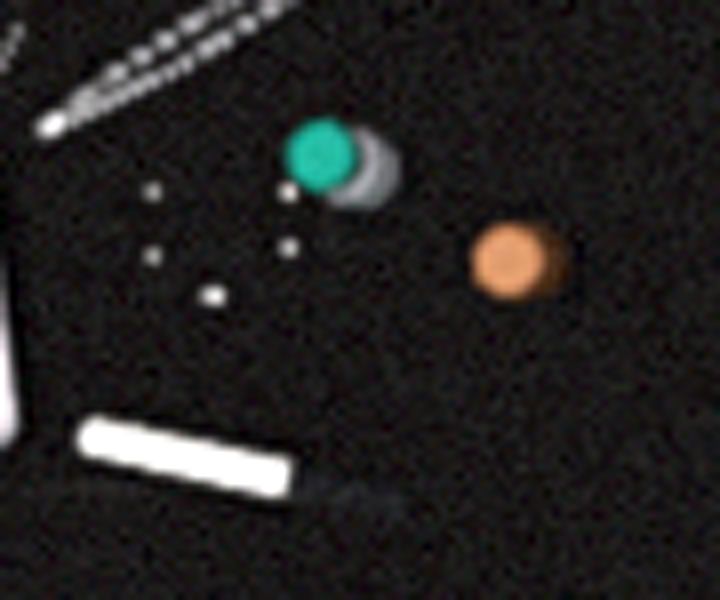

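View pics/c3.png

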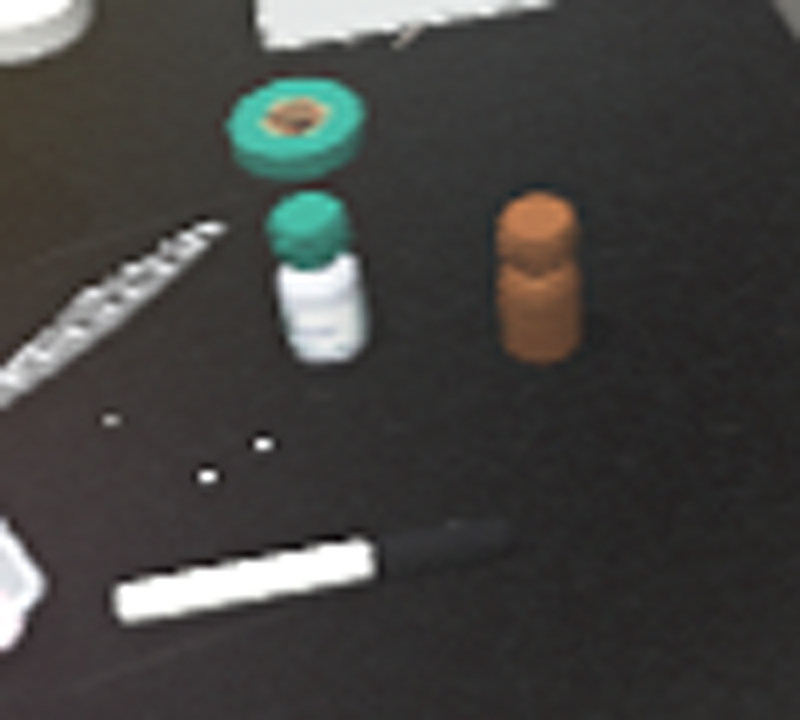

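```bash
python3 - <<'E'
from h import *
z=np.load("pics/top0.npz");p=z["p"];C=cloud("top",z["d"]);g=cv2.cvtColor(p,cv2.COLOR_BGR2GRAY)
m=np.zeros_like(g);m[160:240,215:285]=(g[160:240,215:285]>110)*255
cs,_=cv2.findContours(m,cv2.RETR_EXTERNAL,cv2.CHAIN_APPROX_NONE);c=max(cs,key=cv2.contourArea)
h=cv2.convexHull(c)
W=np.array([onz("top",q,0.012)[:2] for q in h[:,0].astype(float)])
r=cv2.minAreaRect(W.astype(np.float32)*1000);print("rect",r);bp=cv2.boxPoints(r);print(bp)
print("board z",np.median(C[205:215,250:255,2]), "block top z", np.median(C[183:190,246:251,2]),C[186,262],C[178,244])
# heights in crop
for v in range(205,232,1):
    pass
Z=C[...,2]
np.set_printoptions(linewidth=250)
print((Z[204:230,222:268]*1000).round().astype(int))
E
```

```text
rect ((540.1917724609375, -181.33993530273438), (137.51490783691406, 173.34893798828125), 70.64717864990234)
[[ 435.6296   -217.48975 ]
 [ 599.1836   -274.93488 ]
 [ 644.7539   -145.19012 ]
 [ 481.19995   -87.744995]]
board z 0.012146266282139634 block top z 0.06971323888787942 [ 0.58888354 -0.21982428  0.01126064] [ 0.60591252 -0.16539215  0.08578442]
[[ 5 -5 -2 ... 14 11 14]
 [-1 -3  4 ... 13 14 10]
 [ 3 -2  1 ... 13  8 11]
 ...
 [ 3  1  2 ...  3  4  1]
 [ 3  1  1 ... -2 -4 -1]
 [-6  0 -2 ...  3 -1 -2]]
```

```bash
cat > v.py <<'E'
import numpy as np
a=np.deg2rad(-19.35);X=np.array([np.cos(a),np.sin(a),0]);Y=np.array([-np.sin(a),np.cos(a),0])
O=np.array([.5402,-.1813,0])+.017*Y
def vw(p):p=np.asarray(p,float);return O+p[0]*X+p[1]*Y+np.array([0,0,p[2]])
E
python3 - <<'E'
from h import *; from v import *
z=np.load("pics/top0.npz");p=z["p"];C=cloud("top",z["d"]);g=cv2.cvtColor(p,cv2.COLOR_BGR2GRAY)
print(O,vw([.04,0,.069]),vw([-.045,0,0]))
# socket circle in x8 crop
s=8;cr=cv2.resize(g[165:240,215:285],None,fx=s,fy=s,interpolation=cv2.INTER_CUBIC)
ci=cv2.HoughCircles(cr,cv2.HOUGH_GRADIENT,1,60,param1=60,param2=15,minRadius=35,maxRadius=60)
print("circ",None if ci is None else ci[0][:4])
if ci is not None:
  for x,y,r in ci[0][:3]:
    u=((x+.5)/s-.5+215,(y+.5)/s-.5+165);print(u,onz("top",u,.084),2*r/s/390*1.178)
print("pred socket mouth",(proj("top",vw([.04,0,.084]))[0]))
# block top points
Q=(C-O)@np.stack([X,Y,[0,0,1]],1);reg=np.zeros(g.shape,bool);reg[160:240,215:285]=1
b=reg&(np.abs(Q[...,2]-.084)<.006)&(Q[...,0]>.0)
print("block med in viewer",np.median(Q[b],0),Q[b].min(0),Q[b].max(0),b.sum())
t=reg&(Q[...,2]>.03)&(Q[...,0]<-.01)
for q,(v,u) in sorted(zip(Q[t].round(3).tolist(),np.argwhere(t).tolist()),key=lambda k:k[0][1]):print(u,v,q,g[v,u])
E
```

```text
[ 0.54583274 -0.16526029  0.        ] [ 0.58357323 -0.17851381  0.069     ] [ 0.5033747  -0.15035009  0.        ]
circ [[272.5 167.5  50.6]]
(np.float32(248.625), np.float32(185.5)) [ 0.58283767 -0.17891517  0.084     ] 0.038209487
pred socket mouth [248.48792052 185.26282092]
block med in viewer [ 0.04221006 -0.0002621   0.08461584] [ 0.0138481  -0.02831965  0.0785293 ] [0.0694268  0.02688929 0.08914605] 243
221 161 [-0.082, -0.081, 1.262] 11
221 166 [-0.082, -0.081, 1.262] 25
224 167 [-0.082, -0.081, 1.262] 27
266 171 [-0.082, -0.081, 1.262] 20
246 172 [-0.082, -0.081, 1.262] 159
258 176 [-0.082, -0.081, 1.262] 173
278 177 [-0.082, -0.081, 1.262] 18
281 177 [-0.082, -0.081, 1.262] 19
236 178 [-0.082, -0.081, 1.262] 199
224 185 [-0.082, -0.081, 1.262] 25
250 185 [-0.082, -0.081, 1.262] 224
220 189 [-0.082, -0.081, 1.262] 22
217 192 [-0.082, -0.081, 1.262] 27
260 193 [-0.082, -0.081, 1.262] 248
263 197 [-0.082, -0.081, 1.262] 254
284 198 [-0.082, -0.081, 1.262] 20
273 199 [-0.082, -0.081, 1.262] 254
245 201 [-0.082, -0.081, 1.262] 254
218 202 [-0.082, -0.081, 1.262] 21
245 206 [-0.08
[... 4903 characters left out ...]
0.019, 0.124] 62
233 208 [-0.042, 0.02, 0.123] 227
232 209 [-0.045, 0.022, 0.122] 53
233 210 [-0.046, 0.022, 0.077] 84
232 208 [-0.042, 0.023, 0.121] 165
231 209 [-0.046, 0.024, 0.123] 52
231 208 [-0.043, 0.026, 0.119] 109
231 207 [-0.04, 0.027, 0.117] 255
230 208 [-0.044, 0.028, 0.121] 63
230 207 [-0.041, 0.029, 0.12] 227
229 208 [-0.045, 0.031, 0.115] 53
230 209 [-0.046, 0.031, 0.081] 81
229 207 [-0.042, 0.032, 0.116] 198
228 208 [-0.046, 0.034, 0.117] 67
228 207 [-0.043, 0.035, 0.114] 140
228 206 [-0.04, 0.037, 0.11] 255
227 207 [-0.044, 0.038, 0.114] 61
227 206 [-0.041, 0.039, 0.113] 176
227 208 [-0.046, 0.039, 0.093] 84
226 207 [-0.045, 0.041, 0.109] 17
226 206 [-0.042, 0.043, 0.107] 50
```

```bash
python3 - <<'E'
from h import *
T=np.load("pics/top0.npz");S=np.load("pics/scene0.npz")
def green(p,x0,y0,x1,y1):
    h=cv2.cvtColor(p,cv2.COLOR_BGR2HSV);m=cv2.inRange(h,(70,100,60),(95,255,255));k=np.zeros_like(m);k[y0:y1,x0:x1]=m[y0:y1,x0:x1];return k
m=green(T["p"],140,190,165,210);M=cv2.moments(m,True);uc=(M["m10"]/M["m00"],M["m01"]/M["m00"]);print("top cap",uc,M["m00"],cv2.boundingRect(m),onz("top",uc,.061))
C=cloud("top",T["d"]);print("cap z",np.median(C[m>0],0))
m2=green(S["p"],150,222,168,236);print("scene cap rect",cv2.boundingRect(m2))
ys,xs=np.nonzero(m2)
for y in np.unique(ys):print(y,xs[ys==y].min(),xs[ys==y].max())
g=cv2.cvtColor(S["p"],cv2.COLOR_BGR2GRAY)
np.set_printoptions(linewidth=250)
print(g[228:250,148:172])
gt=cv2.cvtColor(T["p"],cv2.COLOR_BGR2GRAY);print(gt[192:210,142:165])
E
```

```text
top cap (149.77142857142857, 199.02857142857144) 70.0 (145, 195, 10, 10) [0.55087627 0.1283296  0.061     ]
cap z [0.55102452 0.12827795 0.06043518]
scene cap rect (153, 224, 10, 10)
224 156 160
225 155 162
226 154 162
227 153 162
228 153 162
229 154 162
230 154 162
231 154 161
232 155 160
233 157 158
[[ 83  57  55  55  51  93 122 139 151 153 149 140 123 110  99  74  53  51  53  53  52  52  50  52]
 [ 53  56  58  56  55  69  94 116 125 126 123 115 107 100  94  79  60  52  53  52  52  52  52  53]
 [ 56  57  56  56  54  62 102 125 113 101  94 101 102  91  80  65  52  50  52  53  52  50  50  51]
 [ 57  56  56  54  55  52  84  96 101 102 102  97  95  85 111  92  51  49  51  51  51  53  56  53]
 [ 56  56  57  54  53  53  51  69  81  90  95  89  77  98 211 218 126  44  49  50  52  50  50  54]
 [ 55  55  55  55  53  49  66 180 155  98 102 120 143 211 242 230 139  46  51  52  51  49  51  53]
 [ 57  57  55  54  54  48 102 238 254 254 249 239 251 248 235 224 149  57  47  49  49  49  50  50]
 [ 58  56  55  53  55  48  99 226 248 249 250 248 245 239 233 202 130  63  47  49  49  50  47  48]
 [ 55
[... 2392 characters left out ...]
7 119 112  82  26  12   9  25  22]
 [ 19  16  45 144 182  67  77 102 104 109 109 128 164 164 131 115  97  57  23  10  26  29  33]
 [ 24  15  45 143 190  55  23  44  62 107 127 142 154 134 110 101  70  31  14  17  22   9  28]
 [ 22  16  17  45  57  24   9  17  34  72 100  94  93  93  90  72  29  24  21  21  24  27  22]
 [ 13  18  17  16  23  20  27  11  26  31  29  29  31  36  38  19  26  29  26  29  32  23  23]
 [ 17  29  21  33  24  19  18  20  31  26  19  16  10  25  11  23  20   9  24  24  23  32  20]
 [ 11  19  19  23  12  19  19  19  28  27  26  26  20  21  14  20  16  17  24  15  25  28  35]
 [ 28  17  23  38  49  19  15  21  25  33  27  19  18  18  23  21  19  24  29  26  21  26  26]]
```

```bash
python3 - <<'E'
from h import *
f=onz("top",(154.9,200.8),0.003);print("foot top",f)
# scene: bottom near edge row ~244.9 col 160.3 (mid of cols 157.5..163.5)
e=onz("scene",(159.9,244.8),0.0);o,d=ray("scene",(159.9,244.8));h=d[:2]/np.linalg.norm(d[:2]);print("foot scene",e[:2]+h*.0135)
c=np.array([.5509,.1283]);print("lean",(c-f[:2])/.058,(c-e[:2]-h*.0135)/.061)
# upright prediction of cap top in scene if base on foot
print(proj("scene",[.5509,.1283,.061])[0],proj("scene",[f[0],f[1],0])[0])
E
```

```text
foot top [0.54998611 0.12822246 0.003     ]
foot scene [0.55163329 0.12902036]
lean [0.0157567  0.00133696] [-0.01202113 -0.01180926]
[157.11210939 226.19928594] [159.85267142 242.12444702]
```

```bash
cat >> v.py <<'E'
from scipy.spatial.transform import Rotation as Rn
def down(s=1):
    y=s*X;z=np.array([0,0,-1.]);x=np.cross(y,z);q=Rn.from_matrix(np.stack([x,y,z],1)).as_quat();return np.array([q[3],q[0],q[1],q[2]])
E
python3 - <<'E'
from h import *; from v import *
q0=env.get_state()["qpos"];print(env.get_state()["orientation"])
P=[.551,.1285,.25]
for s in(1,-1):
    for p in([.551,.1285,.094],P,vw([.04,0,.3]),vw([.04,0,.163]),vw([-.058,-.076,.3]),vw([-.058,-.076,.14])):
        k=kin.inverse_kinematics(p,down(s));print(s,np.round(p,3),None if k is None else np.round(k,2))
E
```

```text
[-8.07950103e-05  1.76951762e-01  9.84219196e-01 -8.00961175e-04]
1 [0.551 0.128 0.094] [-0.69  0.63  0.46  1.99 -0.47  0.62 -0.25]
1 [0.551 0.128 0.25 ] [-0.79  0.4   0.57  1.9  -0.27  0.91 -0.42]
1 [ 0.584 -0.179  0.3  ] [-0.5   0.55  1.    1.77 -0.51  1.11  0.33]
1 [ 0.584 -0.179  0.163] [-0.39  0.7   0.84  1.87 -0.67  0.88  0.44]
1 [ 0.466 -0.218  0.3  ] [-0.41  0.29  0.89  1.98 -0.27  0.99  0.27]
1 [ 0.466 -0.218  0.14 ] [-0.24  0.55  0.72  2.1  -0.57  0.69  0.52]
-1 [0.551 0.128 0.094] [-0.23  0.59 -0.14  1.96  0.13  0.61  2.35]
-1 [0.551 0.128 0.25 ] [-0.33  0.36 -0.01  1.87  0.01  0.91  2.46]
-1 [ 0.584 -0.179  0.3  ] [-0.62  0.72  1.28  1.77 -0.74  1.23 -2.61]
-1 [ 0.584 -0.179  0.163] [-0.58  0.99  1.26  1.88 -1.06  1.15 -2.38]
-1 [ 0.466 -0.218  0.3  ] [-0.65  0.49  1.3   1.99 -0.54  1.08 -2.58]
-1 [ 0.466 -0.218  0.14 ] [-0.53  0.92  1.26  2.12 -1.09  1.02 -2.14]
```

s=+1 suits. Going to the vial (green-capped at top (150,199); the brown one at (174,212) and the green tape roll at (163,163) are not it — crops above confirm).

```bash
python3 - <<'E'
from h import *; from v import *
q=down()
env.reach([.551,.1285,.25],q);print(env.get_state()["time"])
env.grip(.060,25)
env.movel([.551,.1285,.094],velocity=.12,stop_force=6)
st=env.get_state();print(st["tcp_pos"],st["force"],st["opening"])
env.grip(.0,25);st=env.get_state();print(st["time"],st["opening"],st["force"])
env.movel([.551,.1285,.25],velocity=.15);st=env.get_state();print(st["time"],st["opening"],st["force"])
for n in("scene","top"):
    p,d=camera(n);cv2.imwrite(f"pics/{n}1.png",p);np.savez(f"pics/{n}1.npz",p=p,d=d)
u=proj("scene",[.551,.1285,.19])[0].astype(int);p=cv2.imread("pics/scene1.png");crop(p,u[0]-45,u[1]-45,u[0]+45,u[1]+45,7,"pics/c4.png")
E
```

```text
2.2417
[0.55147667 0.12860439 0.09468126] [0.75138482 0.24464496 0.28032062] 0.05981860922780023
4.45 0.027290258565735165 [ 0.0153433  -0.44519534  4.2254259 ]
5.6417 0.027104291059740958 [ 0.34631119 -0.32752273  0.81391189]
```

View pics/c4.png

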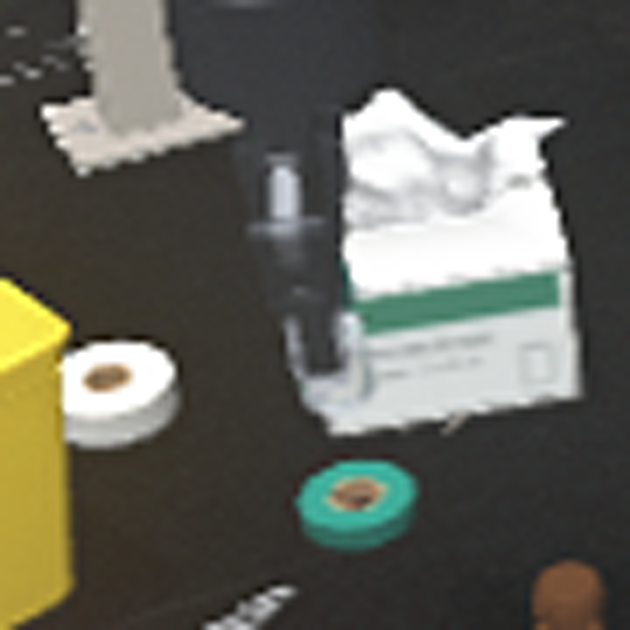

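View pics/scene1.png

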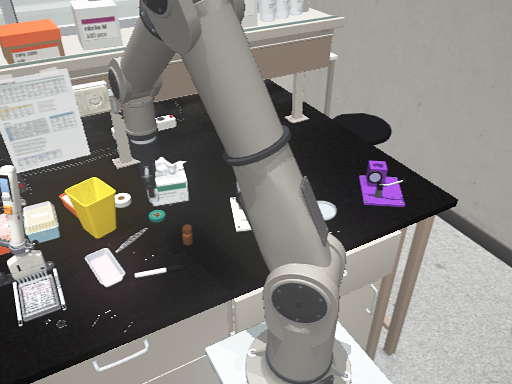

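```bash
python3 - <<'E'
from h import *
for z in(.156,.176,.186):print(z,proj("scene",[.551,.1285,z])[0])
u=proj("scene",[.551,.1285,.19])[0].astype(int);print(u-45)
p=cv2.imread("pics/scene1.png");x,y=u-45
crop(p,x+32,y+30,x+62,y+65,16,"pics/c5.png")
print(env.get_state()["tcp_pos"])
E
```

```text
0.156 [152.66424817 199.88853103]
0.176 [151.69456233 194.05071727]
0.186 [151.2028772  191.09061815]
[106 144]
[0.55050693 0.12839047 0.24901557]
```

View pics/c5.png

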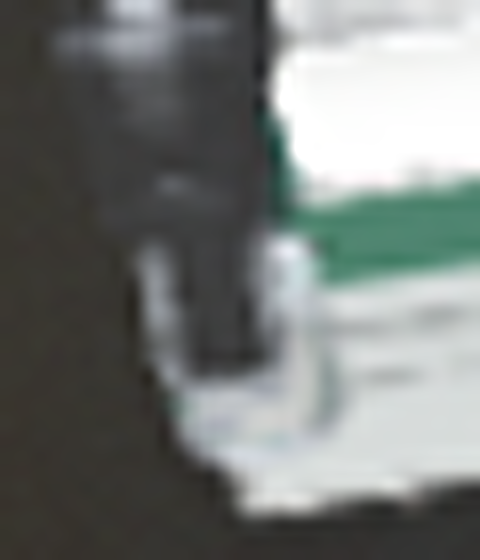

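```bash
python3 - <<'E'
from h import *; from v import *
q=down()
env.reach(vw([.04,0,.26]),q)
env.movel(vw([.04,0,.200]),velocity=.1)
st=env.get_state();print(st["time"],st["opening"],st["tcp_pos"],vw([.04,0,.2]))
for n in("scene","top"):
    p,d=camera(n);cv2.imwrite(f"pics/{n}2.png",p);np.savez(f"pics/{n}2.npz",p=p,d=d)
u=proj("scene",vw([.04,0,.1]))[0];print(u);u=u.astype(int);p=cv2.imread("pics/scene2.png");print(u-30);crop(p,u[0]-30,u[1]-30,u[0]+30,u[1]+20,12,"pics/c6.png")
for P in([.04,0,.084],[.04,0,.107],[.04,0,.127],[.04,.01,.107],[.05,0,.107],[-.045,0,.069],[-.058,-.0685,.105]):print(P,proj("scene",vw(P))[0])
E
```

```text
7.675 0.02705058118210791 [ 0.58387722 -0.17861332  0.20034022] [ 0.58357323 -0.17851381  0.2       ]
[244.76153158 181.28521447]
[214 151]
[0.04, 0, 0.084] [244.83547209 185.42894576]
[0.04, 0, 0.107] [244.72887967 179.45535496]
[0.04, 0, 0.127] [244.6345545  174.16923808]
[0.04, 0.01, 0.107] [241.61696765 179.74691372]
[0.05, 0, 0.107] [244.26952578 177.75447263]
[-0.045, 0, 0.069] [248.97308835 204.7910128 ]
[-0.058, -0.0685, 0.105] [271.8747872  195.52534835]
```

View pics/c6.png

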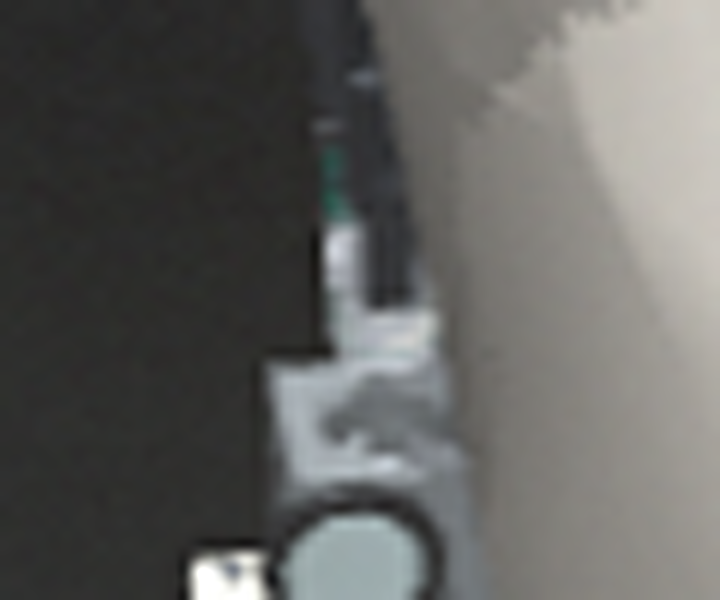

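View pics/scene2.png

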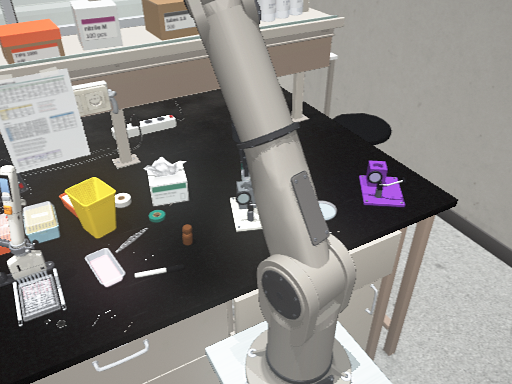

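View pics/top2.png

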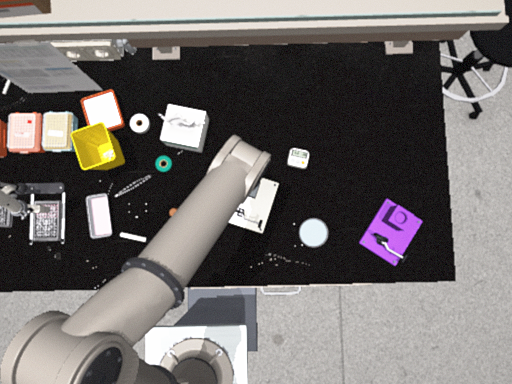

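```bash
python3 - <<'E'
from h import *; from v import *
for P in([.068,.028,.084],[.012,.028,.084],[.04,.0165,.084],[.04,-.0165,.084],[.04,0,.106],[.04,.0145,.106],[.04,-.0145,.106],[.04,.0145,.15],[.0255,0,.146],[-.045,.021,.1]):
    u=proj("scene",vw(P))[0];print(P,u.round(2),((u-[214,151]+.5)*12-.5).round())
p=cv2.imread("pics/scene2.png");crop(p,232,160,256,192,20,"pics/c7.png")
E
```

```text
[0.068, 0.028, 0.084] [235.06 181.47] [258. 371.]
[0.012, 0.028, 0.084] [237.36 191.2 ] [286. 488.]
[0.04, 0.0165, 0.084] [239.75 185.92] [314. 424.]
[0.04, -0.0165, 0.084] [249.91 184.94] [436. 413.]
[0.04, 0, 0.106] [244.73 179.72] [374. 350.]
[0.04, 0.0145, 0.106] [240.22 180.14] [320. 355.]
[0.04, -0.0145, 0.106] [249.23 179.3 ] [428. 345.]
[0.04, 0.0145, 0.15] [239.93 168.4 ] [317. 214.]
[0.0255, 0, 0.146] [245.23 171.52] [380. 252.]
[-0.045, 0.021, 0.1] [242.03 197.29] [342. 561.]
```

View pics/c7.png

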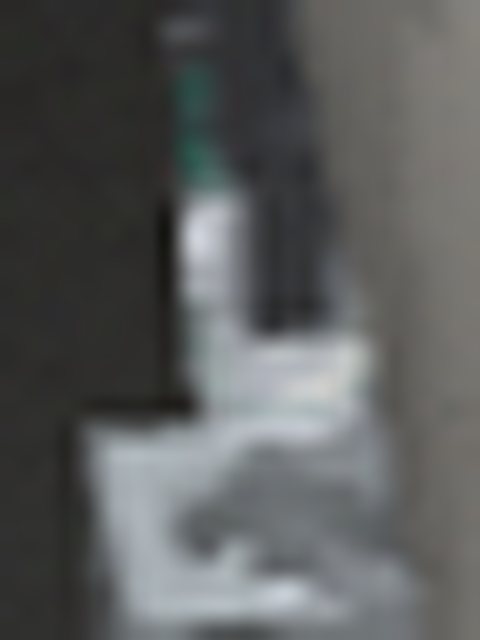

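```bash
cat >> v.py <<'E'
def tilt(th,q):
    r=Rn.from_rotvec(X*th)*Rn.from_quat([q[1],q[2],q[3],q[0]]);v=r.as_quat();return np.array([v[3],v[0],v[1],v[2]]),r.apply([0,0,1])
E
python3 - <<'E'
from h import *; from v import *
q,tz=tilt(.07,down())
f=lambda z:vw([.04,0,z])-.054*tz   # z = grasp point height
env.movel(f(.146),velocity=.05,rot=q)
st=env.get_state();print(st["time"],st["tcp_pos"],f(.146))
p,d=camera("scene");cv2.imwrite("pics/scene3.png",p);crop(p,232,160,256,192,20,"pics/c8.png")
E
```

```text
8.025 [ 0.58196841 -0.18382054  0.20061726] [ 0.5823218  -0.18207737  0.19986775]
```

View pics/c8.png

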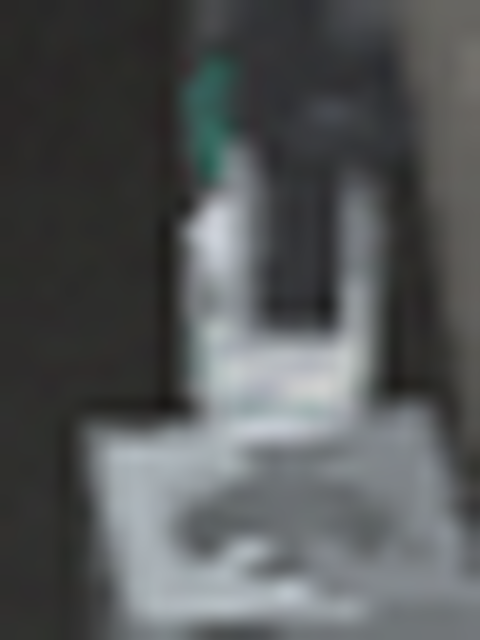

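```bash
python3 - <<'E'
from h import *; from v import *
q,tz=tilt(.07,down())
f=lambda z,dy=0:vw([.04,dy,z])-.054*tz
env.dwell(.3);st=env.get_state();print(st["tcp_pos"],f(.146),st["force"])
r=env.movel(f(.128),velocity=.04,stop_force=5);st=env.get_state();print(r,st["tcp_pos"],f(.128),st["force"])
if not r:
    r=env.movel(f(.1075),velocity=.03,stop_force=4);st=env.get_state();print(r,st["tcp_pos"],f(.1097),st["force"],st["time"])
p,d=camera("scene");cv2.imwrite("pics/scene4.png",p);crop(p,228,155,262,195,16,"pics/c9.png")
E
```

```text
[ 0.58252521 -0.18148345  0.19981358] [ 0.5823218  -0.18207737  0.19986775] [ 0.20287079 -0.60887776  0.0170426 ]
False [ 0.58227827 -0.18217642  0.18167396] [ 0.5823218  -0.18207737  0.18186775] [-0.57480281 -0.70097809  0.05195998]
True [ 0.58213432 -0.18174318  0.16350559] [ 0.5823218  -0.18207737  0.16356775] [-0.0646761   0.10102426  5.72977917] 9.5667
```

View pics/c9.png

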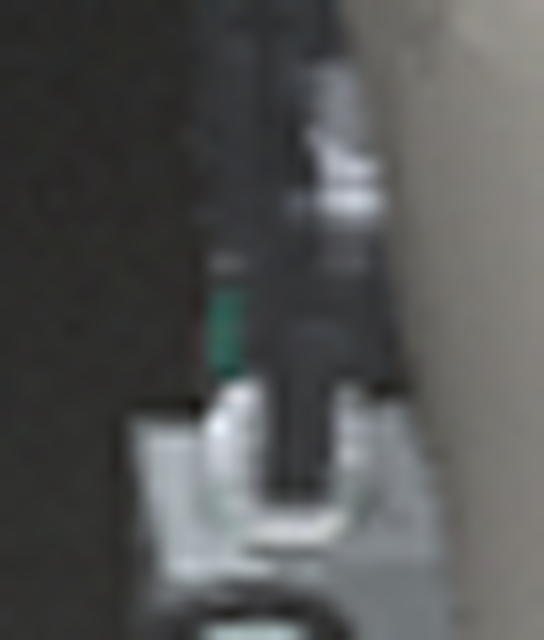

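```bash
python3 - <<'E'
from h import *; from v import *
q,tz=tilt(.07,down())
env.grip(.046);env.dwell(.2);st=env.get_state();print(st["opening"],st["force"])
env.movel(vw([.04,0,.16])-.054*tz,velocity=.08)
env.movel(vw([.04,0,.30]),velocity=.2,rot=down())
env.reach(vw([.0,-.1,.33]),down())
env.grip(0)
st=env.get_state();print(st["time"],st["force"],st["opening"])
for n in("scene","top"):
    p,d=camera(n);cv2.imwrite(f"pics/{n}5.png",p);np.savez(f"pics/{n}5.npz",p=p,d=d)
p=cv2.imread("pics/scene5.png");crop(p,220,150,290,220,8,"pics/c10.png");p=cv2.imread("pics/top5.png");crop(p,215,160,285,240,7,"pics/c11.png")
E
```

```text
0.04616294606376376 [ 0.21401152 -0.21159362  0.21799801]
12.5333 [-0.21742499  0.72092318 -0.22279876] 0.00022636513878281358
```

View pics/c10.png

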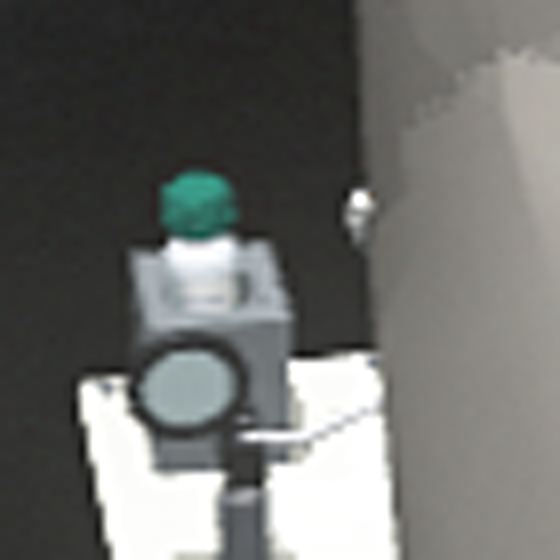

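View pics/c11.png

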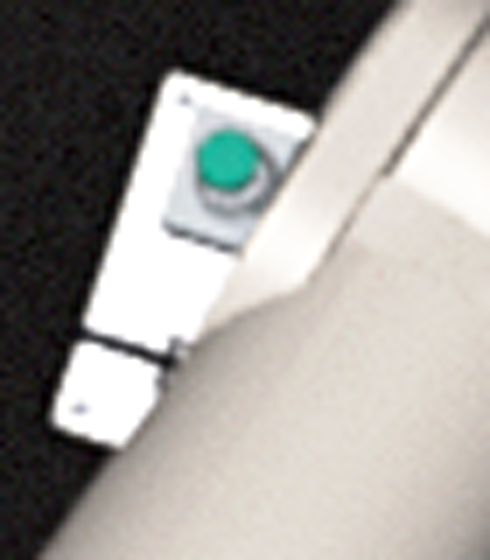

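```bash
python3 - <<'E'
from h import *; from v import *
T=np.load("pics/top5.npz");h=cv2.cvtColor(T["p"],cv2.COLOR_BGR2HSV);m=cv2.inRange(h,(70,100,60),(95,255,255));k=np.zeros_like(m);k[170:195,235:262]=m[170:195,235:262]
C=cloud("top",T["d"]);M=cv2.moments(k,True);uc=(M["m10"]/M["m00"],M["m01"]/M["m00"]);print(uc,onz("top",uc,.13),np.median(C[k>0],0),vw([.04,0,.13]))
q=down();N=env.nose_length;print(N)
f=lambda z:vw([-.058,-.076,z+N])
env.reach(f(.16),q);env.movel(f(.122),velocity=.06);env.dwell(.3)
st=env.get_state();F0=st["force"];print(st["time"],st["tcp_pos"]-f(.122),F0)
r=env.movel(f(.085),velocity=.015,stop_force=2.0);st=env.get_state();print(r,st["tcp_pos"][2]-N,st["force"]-F0,st["time"])
E
```

```text
(246.9322033898305, 182.47457627118644) [ 0.5863467  -0.17554086  0.13      ] [ 0.58740323 -0.17571522  0.1297908 ] [ 0.58357323 -0.17851381  0.13      ]
0.0726
14.25 [ 1.17196453e-04 -5.43739073e-05  2.54500510e-04] [-0.53776555  0.76032547 -0.64119114]
True 0.10478393446326428 [ 1.31336334 -0.87263456  4.76765396] 15.525
```

```bash
python3 - <<'E'
from h import *; from v import *
N=env.nose_length;f=lambda z:vw([-.058,-.076,z+N]);F0=np.array([-.538,.760,-.641])
z=.1048;n=0
while z>.0645:
    z-=.002
    r=env.movel(f(z),velocity=.02,stop_force=5);st=env.get_state();dF=st["force"]-F0
    print(round(z,4),r,round(st["tcp_pos"][2]-N,4),dF.round(2),round(st["time"],2))
    if r or np.linalg.norm(dF)>11:print("stop");break
    if z<.09 and dF[2]<.4:
        n+=1
        if n>=2 and z<.0665:break
st=env.get_state();p,d=camera("scene");cv2.imwrite("pics/scene6.png",p);crop(p,220,150,290,220,8,"pics/c12.png")
E
```

```text
0.1028 False 0.103 [-1.45 -3.49  5.95] 15.78
0.1008 False 0.1011 [-0.67 -4.97  5.56] 16.02
0.0988 False 0.0991 [-1.16 -3.79  5.88] 16.27
0.0968 False 0.097 [-0.   -4.31  4.76] 16.52
0.0948 False 0.0948 [-0.45 -3.39  4.31] 16.77
0.0928 False 0.0927 [ 0.55 -3.52  3.95] 17.02
0.0908 False 0.0906 [-0.12 -2.12  3.62] 17.27
0.0888 False 0.0886 [ 0.73 -2.56  3.66] 17.52
0.0868 False 0.0866 [-0.06 -1.9   3.43] 17.77
0.0848 False 0.0846 [ 0.86 -1.09  3.38] 18.02
0.0828 False 0.0826 [ 0.61 -1.62  3.41] 18.27
0.0808 False 0.0806 [ 0.96 -2.24  3.28] 18.52
0.0788 False 0.0786 [ 0.93 -1.5   1.48] 18.77
0.0768 False 0.0766 [ 0.75 -0.01  1.98] 19.02
0.0748 False 0.0746 [ 0.23 -0.45  1.78] 19.27
0.0728 False 0.0726 [ 0.82 -0.61  1.02] 19.52
0.0708 False 0.0706 [ 0.72 -1.27  1.13] 19.77
0.0688 False 0.0686 [ 0.87 -0.95  1.49] 20.02
0.0668 False 0.0666 [-0.28 -1.38  0.57] 20.27
0.0648 False 0.0647 [-0.03 -0.74 -0.17] 20.52
0.0628 False 0.0627 [-0.89 -0.58  1.05] 20.77
```

View pics/c12.png

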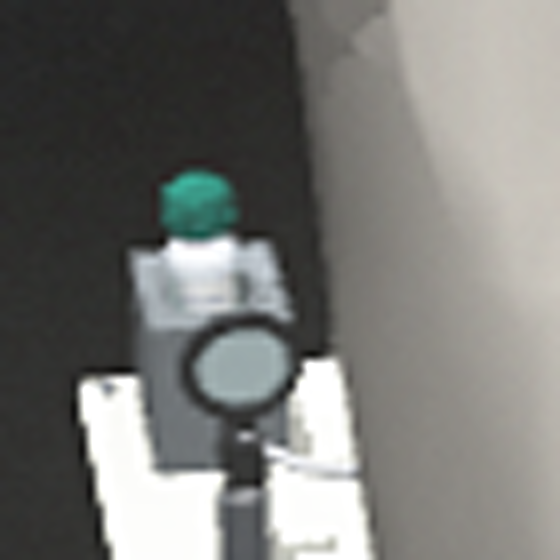

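```bash
python3 - <<'E'
from h import *; from v import *
N=env.nose_length
env.movel(vw([-.058,-.08,.20+N]),velocity=.08);env.reach([.35,.30,.40],down());env.dwell(.5)
print(env.get_state()["time"])
for n in("scene","top"):
    p,d=camera(n);cv2.imwrite(f"pics/{n}7.png",p);np.savez(f"pics/{n}7.npz",p=p,d=d)
p=cv2.imread("pics/scene7.png");crop(p,220,150,290,220,8,"pics/c13.png")
p=cv2.imread("pics/top7.png");crop(p,215,160,285,240,7,"pics/c14.png")
C=cloud("top",d);Q=(C-O)@np.stack([X,Y,[0,0,1]],1);reg=np.zeros(d.shape,bool);reg[160:240,215:285]=1
b=reg&(np.abs(Q[...,1]+.073)<.006)&(np.abs(Q[...,0]+.058)<.014)&(d>0);print("bar",np.sort(Q[b][:,2])[-12:].round(3))
b=reg&(np.abs(Q[...,0]+.045)<.008)&(Q[...,2]>.11)&(d>0);L=Q[b];L=L[L[:,2]<.2];print("lens top",L.min(0),L.max(0),np.median(L,0))
E
```

```text
25.175
bar [0.056 0.057 0.057 0.057 0.058 0.058 0.058 0.058 0.059 0.059 0.059 0.06 ]
lens top [-0.04640844 -0.02424421  0.11073912] [-0.03976977  0.02236336  0.13126666] [-0.04344943 -0.00252249  0.12319273]
```

View pics/c13.png

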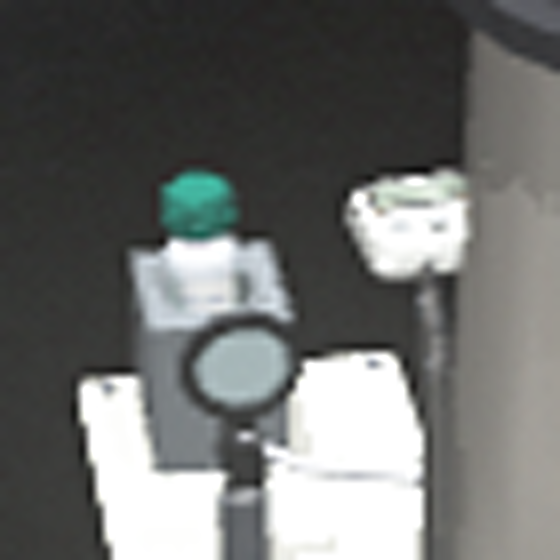

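View pics/top7.png

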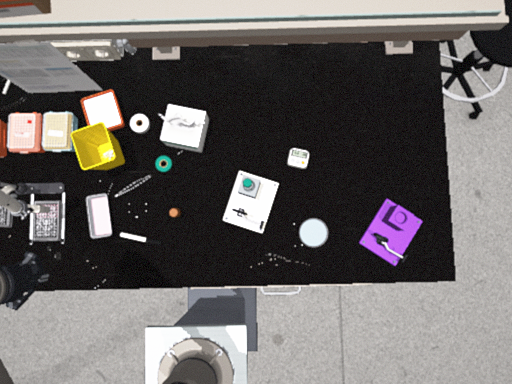

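```bash
python3 -c "
from cell import job;job.job_done()"
```

```text
the job is handed in; nothing more can be done
```

The vial is standing in the socket and the lens has snapped upright. I handed the job in after about 25 s of the 56 s allowed; no verdict was reported.

- **Vial:** It sat about 0.07 rad askew in the hand, so I tilted the hand to straighten it and lowered it until it touched the socket floor at the expected depth. The last depth reading puts the cap top at 0.130 m, so it is fully down. It leans about 0.07 rad in the socket, and its cap top is about 4–5 mm off the socket axis. Its centre should therefore be about 2–3 mm off, within the 6 mm limit.
- **Lens:** I felt the tab at 0.105 m, where the depth picture had shown it. Resistance fell from about 6 N vertical (up to about 7.5 N in total) to nothing near 0.065 m. I went one 2 mm step past that, ending about 42 mm down, short of the stop. With the arm clear, the bar rests about 47 mm below where it started and the lens is centred over the post, so it is at its upright stop.
- **Other objects:** In the last top picture the dish, timer, pen, brown vial and purple viewer look unmoved; I did not measure this.
- **Disagreements:** The scene camera read about 2.5 mm sideways against the top view, so I measured against the block itself. The gripper read 27 mm on the 29 mm vial body, and I did not find out why.

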